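# Screw down the exposure timer's battery cover and start it

## Robot

A 6-joint arm with a two-finger parallel gripper is mounted at the origin on the work surface; the furniture and walls round the work are solid. World frame = base frame: x ahead of the robot, y to its left, z up, the work surface at z = 0. Lengths are in m, angles in rad, forces in N, time in s.
With the tool pointing down it reaches from about 0.4 to 0.825 m from the base axis. Payload 7 kg.
Tool frame: the origin (TCP) lies between the finger pads; the fingertips stand 22 mm ahead of it and the grasp point (between the pads) lies 3 mm ahead of it (arm.tip_reach is the distance from the TCP to the fingertips, in m); z points along the fingers, y is the line along which they close (so a half turn about z gives the same grasp; the last joint's range is limited). The gripper opens to 88 mm and grips with 3 to 60 N. Pads are 19 mm wide; open, the fingers measure 130 mm over their backs; the gripper's body (78 mm by 193 mm) begins 47 mm behind the grasp point.
Start: joints at [-0.861, 0.359, 0.012, 0, -1.224, -0.288], TCP at [0.276, -0.616, 0.211] pointing down, gripper open.
Joint ranges: [-3.07, 3.07], [-1.43, 2.12], [-1.02, 1.25], [-3.03, 1.67], [-3.05, -0], [-3.03, 3.03]. Speed limits (rad/s): [2.39, 2.39, 3.01, 3.14, 3.14, 3.14].

## Interface

Orientations are given as [roll, pitch, yaw] about the fixed x, y, z axes, in that order (R = Rz(yaw) Ry(pitch) Rx(roll)).
In Python, from station import arm, viewer gives the robot as it stands. The module is installed in compiled form; this text tells all that it offers.
- The arm moves only by the tool apply_moves, never from a script. Its argument "commands" is a list that holds one entry, the list of rows, each a list of 5 numbers: the closure, from -1 (fully open) to 1 (shut), then the shift along the world's x, y, z as a fraction of full scale, then the turn about the world's z as a fraction of full scale. In form: [[[fingers, tx, ty, tz, yaw], ...]]. A call has 1 to 12 rows; each row shifts and turns the commanded pose from where the row before left it; what a row does not reach is not made up. Full scale, the value 1, is 20 cm for a shift and pi rad for a turn. A row lasts 1/10 s, in which the tool goes at most 50 mm and 8.59 degrees, less where a joint would pass 70% of its speed; a pose out of reach is approached as far as the arm can. A call with a number of a shift or a turn outside -1 to 1 is refused whole. A call with a gripper value outside its range is refused whole. The fingers move at their own pace and stop on an object; "force" is the grip in N (left out, the last holds). Time passes only in rows, so rows that do not move let the fingers close. It gives the time, the measured TCP pose, the force, the opening and the grip force at its end, in the units of the state.
- arm.get_state(): the state, without advancing time (a new reading comes with each control period).
- viewer.grab_frame(name): name is "side" or "top" or "wrist"; returns a dict with "image" (384x512x3 uint8, blue, green, red), "mtx" (3x3 intrinsics, pixels), "k1" (the pictures are not rectified: a ray, as slopes to the right and down, at radius r is drawn at 1 + k1 r^2 times it, then the intrinsics apply), "rvec" (rotation vector, rad) and "tvec" (3), from world to camera coordinates, as OpenCV has them. Camera axes: x right, y down, z forward; pixel columns grow to the right and rows downward; lengths in m; the calibration is good to about 2 mm. A picture is of the moment at which its call begins. There is no depth.
- arm.job_done(): hands the job in; it is judged then, once.
The state is a dict: "t": time; "q": joint angles; "qd": joint speeds; "joint_efforts": joint torques, N m; "eef_pos": TCP position; "ee_rot": TCP orientation; "force": force on the tool from outside, world axes, zero at the start; "moment": the same for the moment, N m; "width": finger opening in m; "gripper_force": force on a finger pad.
Only numpy, scipy, OpenCV 4.12 (cv2) and the standard library are available. Lean on these libraries where they do the work, as an engineer would, in place of code of your own. Each camera call takes 0.05 s, during which the arm holds its last target. There are 200 camera calls.

## Task

Fasten the battery cover of the grey exposure timer: with the orange flat-blade screwdriver, bearing down so that the blade stays in the slot, turn both slotted brass screws clockwise until they are fully home, and never turn them with the fingers. Stand the screwdriver upright in its empty hole in the rack again, let go of it, and only then press the timer's green button fully down and release it. Leave the blue cross-tip screwdriver in the rack, and do not shift or tip the red-lidded jar, the spray bottle or the mug.

Things in the scene. Friction and masses are not known exactly. Their poses are not given: they have to be found in the camera images.
- timer: Grey box fixed to the table, 90 (x) x 200 (y) x 50 mm; origin at the centre of its underside, z up. On its top, towards its -y end, lies the aluminium battery cover (78 x 118 mm, its top at z = 54 mm, fixed) with two brass screws at x = 0, y = -62 mm (screw_a) and y = -6 mm (screw_b), each inside a fixed dark steel collar (42 mm outside, 34 mm inside diameter, top at z = 60 mm). The green button is at x = 0, y = +66 mm.
- screw_a (a joint): Turn of screw_a, rad: 0 fully loose, 1.5 fully home (stop). Grows clockwise seen from above. The head sinks 5 mm in proportion over 0 to 1.5, so the blade must follow it down; when home the head is flush with its collar. Turning takes about 0.1 Nm; it stays where it is left.
- screw_a_slot (a point): Centre of the top face of screw_a's head (31 mm diameter, brass); x along the slot, z up. The slot is centred there, 20 mm long, 6 mm wide, 5 mm deep, so the blade has about 0.2 rad of play either way, closed at both ends. Turns and sinks with the screw; at home the slot lies along the timer's y axis.
- screw_b (a joint): Turn of screw_b, the same as for screw_a.
- screw_b_slot (a point): Centre of the top face of screw_b's head; the same as for screw_a.
- start_button (a joint): Travel of the green button, m: 0 up, 0.006 fully down; sprung, 5 N holds it fully down, comes up again when released.
- start_button_top (a point): Centre of the top face of the green button (28 mm diameter), z up; pressed straight down.
- rack: Plywood rack fixed to the table: base 70 (x) x 150 (y) mm, shelf 56 x 130 mm with its top at z = 85 mm, on two end walls. Origin at the centre of its underside. Two round through holes of 22 mm diameter at x = 0, y = -30 and +30 mm. A screwdriver hangs in a hole bit down with its collar resting on the shelf; 60 mm between the two. (Other clutter nearer the robot is fixed and at most 85 mm high.)
- hole_a (a point): Centre of the rack's hole at y = -30 mm, level with the shelf's top.
- hole_b (a point): Centre of the rack's hole at y = +30 mm, level with the shelf's top.
- driver_flat: Orange flat-blade screwdriver, loose, 164 mm long, 0.14 kg, upright in one of the holes. Origin at the middle of the blade's end, z up along the shank to the handle; the blade is 16 mm wide along x and 2.5 mm thick along y. Shank 8 mm diameter; black collar 37 mm diameter from z = 73 to 79 mm; square handle 26 x 26 mm (faces across x and y) from z = 79 to 159 mm. In the rack its origin is 12 mm above the table.
- driver_cross: Blue cross-tip screwdriver of the same shape, in the other hole; not needed, leave it there.
- jar_red: Ink jar with red lid, 68 mm diameter, 63 mm high, loose bystander. Origin at its foot.
- spray_bottle: Pale blue spray bottle, 56 x 120 mm, 272 mm high, loose bystander. Origin at its foot.
- mug: White mug, 78 x 110 mm, 97 mm high, loose bystander. Origin at its foot.

How it is judged:
By the outcome, as a careful person would: the job done as asked, in the order asked, and still so for the second after the job is handed in, with the robot touching nothing.
It also fails if it takes over 72 s, if anything falls off the work surface, if the arm or the gripper's body presses on something with over 40 N, if the wrist force passes 120 N, or if a joint passes its speed limit or range.

## Working session

There is one attempt and no reset: what is moved stays moved. The work goes in short steps, Python scripts to look and compute and a tool call to move; the robot and the scene stay as the last step left them, time stands still between calls to the robot, and variables do not carry over. Pictures are saved under pics/ and viewed, at most 10 in all, crops included, and the job is handed in when it is done.

Besides the shell and the picture viewer there is one more tool, called after "Request:" by a JSON object that holds its "op" and its "data", one argument or row to a line. apply_moves: Moves the arm, as the interface text tells. Shift numbers are shares of 20 cm and turn numbers shares of pi rad, none past 1 either way. Its arguments: {"type":"object","properties":{"commands":{"type":"array","items":{"type":"array","items":{"type":"array","items":{"type":"number"}}}},"force":{"type":"number"}},"required":["commands"]}

```bash
mkdir -p pics
cat > h.py <<'E'
import cv2, numpy as np
from station import arm, viewer
def grab(n,save=None):
    f=viewer.grab_frame(n)
    if save: cv2.imwrite('pics/'+save,f['image'])
    return f
def ray(f,u,v):
    K=np.array(f['mtx']); x=(u-K[0,2])/K[0,0]; y=(v-K[1,2])/K[1,1]
    rd=np.hypot(x,y); r=rd
    for _ in range(30): r=rd/(1+f['k1']*r*r)
    s=r/rd if rd>0 else 1
    R=cv2.Rodrigues(np.array(f['rvec'],float))[0]; t=np.array(f['tvec'],float).ravel()
    return -R.T@t, R.T@np.array([x*s,y*s,1])
def onz(f,u,v,z):
    o,d=ray(f,u,v); return o+d*(z-o[2])/d[2]
def proj(f,p):
    R=cv2.Rodrigues(np.array(f['rvec'],float))[0]; c=R@np.array(p)+np.array(f['tvec'],float).ravel()
    x,y=c[0]/c[2],c[1]/c[2]; k=1+f['k1']*(x*x+y*y); K=np.array(f['mtx'])
    return K[0,0]*x*k+K[0,2],K[1,1]*y*k+K[1,2]
E
python3 - <<'E'
from h import *
a=grab('top','top0.png');b=grab('side','side0.png')
for f in(a,b):
    print(ray(f,256,192),f['k1'],f['mtx'][0][0])
print(arm.get_state()['ee_rot'],arm.tip_reach)
E
```

```text
(array([0.33240511, 0.0178477 , 1.46111453]), array([ 0.07224251, -0.02149901, -0.99724482])) 0.036865113057111765 387.0469355445205
(array([1.13332784, 0.59953372, 1.28413466]), array([-0.46459907, -0.3825833 , -0.79865203])) -0.07690517596328383 492.62134958021034
[ 3.14014223e+00 -1.43017775e-04 -2.71990438e+00] 0.022
```

View pics/top0.png

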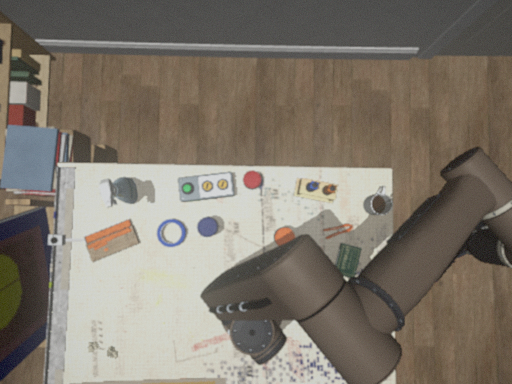

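View pics/side0.png

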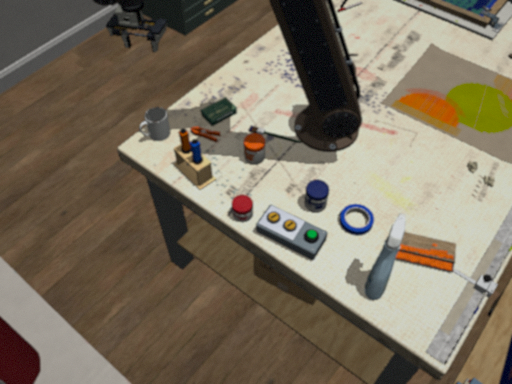

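The top view shows the timer around (207,187), with the button at (187,188) and the screws at (208,186) and (222,185). The rack is at (318,189), with the blue driver at about (312,187) and the orange one at about (329,189).

Run:
```python
from h import *
a=grab('top');b=grab('side')
def blobs(f,lo,hi,box,z,name):
    x0,y0,x1,y1=box
    h=cv2.cvtColor(f['image'],cv2.COLOR_BGR2HSV)[y0:y1,x0:x1]
    n,l,s,c=cv2.connectedComponentsWithStats(cv2.inRange(h,np.array(lo),np.array(hi)))
    for i in range(1,n):
        if s[i,4]>8:
            u,v=c[i]+[x0,y0]; print(name,s[i,4],np.round([u,v],1),np.round(onz(f,u,v,z),4))
for nm,f,bt,br in(('top',a,(175,168,240,205),(295,175,342,205)),('side',b,(250,195,335,260),(170,120,220,190))):
    print(nm)
    blobs(f,(45,80,60),(85,255,255),bt,.058,'btn')
    blobs(f,(12,90,80),(35,255,255),bt,.062,'screw')
    blobs(f,(3,140,60),(15,255,255),br,.171,'orange')
    blobs(f,(100,100,40),(130,255,255),br,.171,'blue')
p=lambda f,x0,y0,x1,y1,k:cv2.resize(f['image'][y0:y1,x0:x1],(400,300),interpolation=cv2.INTER_CUBIC)
im=np.vstack([np.hstack([p(a,170,165,246,222,0),p(a,288,160,364,217,0)]),np.hstack([p(b,245,192,337,261,0),p(b,150,122,242,191,0)])])
cv2.imwrite('pics/c1.png',im)
```

```text
top
btn 48 [186.6 187.7] [0.4453 0.2396 0.058 ]
screw 45 [222.3 183.8] [0.4613 0.1104 0.062 ]
screw 46 [206.7 185.6] [0.4539 0.1666 0.062 ]
blue 18 [311.8 185.9] [ 0.4493 -0.1964  0.171 ]
side
btn 84 [311.4 233.6] [0.4374 0.235  0.058 ]
screw 80 [273.2 216.6] [0.4619 0.1123 0.062 ]
screw 82 [289.6 224.7] [0.4545 0.1678 0.062 ]
screw 23 [251.3 256.5] [0.6086 0.1476 0.062 ]
orange 169 [204.3 132.9] [ 0.4069 -0.2047  0.171 ]
orange 125 [184.7 140.1] [ 0.4673 -0.2317  0.171 ]
blue 153 [195.6 150.7] [ 0.4781 -0.1751  0.171 ]
```

View pics/c1.png

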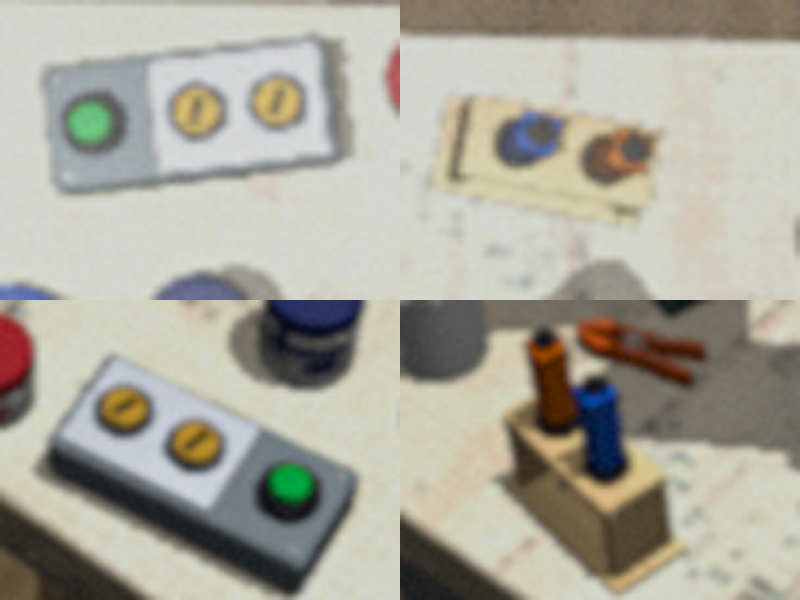

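The crop shows both slots lying near the x direction. The tip of the orange driver is at about (332.6,188) in top and (183.4,130) in side.

Run:
```python
from h import *
a=grab('top');b=grab('side')
def tri(pa,pb):
    o1,d1=ray(a,*pa);o2,d2=ray(b,*pb);d1/=np.linalg.norm(d1);d2/=np.linalg.norm(d2)
    s=np.linalg.lstsq(np.c_[d1,-d2],o2-o1,rcond=None)[0];p,q=o1+s[0]*d1,o2+s[1]*d2
    return np.round((p+q)/2,4),np.linalg.norm(p-q).round(4)
print('orange',tri((332.6,188),(183.4,130)),'blue',tri((315.5,185.1),(195.5,141.3)))
print('btn',tri((186.6,187.7),(311.4,233.6)),'a',tri((222.3,183.8),(273.2,216.6)),'b',tri((206.7,185.6),(289.6,224.7)))
print(arm.get_state()['eef_pos'])
for n,u,v in(('jar',253,180),('mug',377,204),('spray',106,190)): print(n,onz(a,u,v,.08))
```

```text
orange (array([ 0.4421, -0.2636,  0.1752]), np.float64(0.0038)) blue (array([ 0.4505, -0.2065,  0.169 ]), np.float64(0.0067))
btn (array([0.4443, 0.2381, 0.0698]), np.float64(0.0008)) a (array([0.4613, 0.111 , 0.0602]), np.float64(0.0013)) b (array([0.4539, 0.1671, 0.0606]), np.float64(0.0007))
[ 0.27626533 -0.61570152  0.21054442]
jar [ 0.4754154  -0.00051192  0.08      ]
mug [ 0.39684833 -0.44410362  0.08      ]
spray [0.43061065 0.520484   0.08      ]
```

Request:
{"op": "apply_moves", "data": {
  "commands": [
    [[-1, 0, 0, 0.2, 0], [-1, 0.09, 0.19, 0.05, 0.035], [-1, 0.09, 0.19, 0.05, 0.035], [-1, 0.09, 0.19, 0.05, 0.035], [-1, 0.09, 0.19, 0.05, 0.035], [-1, 0.09, 0.19, 0.05, 0.035], [-1, 0.09, 0.19, 0.05, 0.035], [-1, 0.09, 0.19, 0.05, 0.035], [-1, 0.09, 0.19, 0.05, 0.035], [-1, 0.09, 0.19, 0.05, 0.035], [-1, 0, 0, 0, 0], [-1, 0, 0, 0, 0]]
  ],
  "force": 40
}}

```text
t: 1.5
eef_pos: [0.4388, -0.2729, 0.3412]
ee_rot: [-3.141, 0.0, -1.728]
force: [0.6, -0.4, -0.9]
width: 0.0875
gripper_force: 0.0
```

Run:
```python
from h import *
w=grab('wrist','w0.png')
s=arm.get_state();print(s['t'],s['q'],s['eef_pos'],s['ee_rot'])
print(ray(w,256,192),[proj(w,p) for p in((.442,-.264,.176),(.45,-.2065,.176))])
```

```text
1.55 [-1.77865926e-01  3.45961121e-02 -1.07185178e-01 -6.03741403e-05
 -1.42911522e+00  1.85480233e-02] [ 0.4382168  -0.27362685  0.34077774] [ 3.14149359e+00  6.16162075e-05 -1.73012276e+00]
(array([ 0.42742031, -0.34516972,  0.51589146]), array([ 0.0388753 ,  0.25772626, -0.96551662])) [(np.float64(253.90620843505766), np.float64(184.09219327623)), (np.float64(254.91141827480268), np.float64(231.65225613516878))]
```

View pics/w0.png

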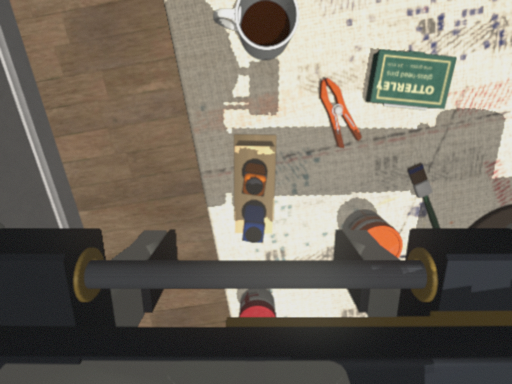

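The wrist view shows the orange driver at about (254,182), the blue one at about (254,225), and the rack nearly aligned with the tool. I'll enlarge it for the handle angle.

Run:
```python
from h import *
w=grab('wrist')
c=w['image'][120:260,200:320]
cv2.imwrite('pics/w0c.png',cv2.resize(c,(514,600),interpolation=cv2.INTER_CUBIC))
```

```text
(no output)
```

View pics/w0c.png

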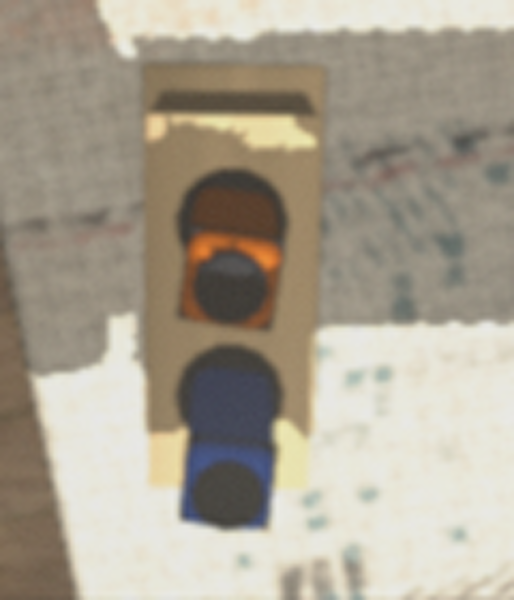

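The orange handle is turned about 0.11 rad clockwise from the tool. Its tip is at (253.9,187), which puts it at about (0.4425, -0.2605).

Request:
{"op": "apply_moves", "data": {
  "commands": [
    [[-1, 0.02, 0.067, -0.1, -0.035], [-1, 0, 0, -0.2, 0], [-1, 0, 0, -0.2, 0], [-1, 0, 0, -0.2, 0], [-1, 0, 0, -0.15, 0], [-1, 0, 0, -0.125, 0], [-1, 0, 0, 0, 0], [1, 0, 0, 0, 0], [1, 0, 0, 0, 0], [1, 0, 0, 0, 0], [1, 0, 0, 0, 0], [1, 0, 0, 0, 0]]
  ],
  "force": 50
}}

```text
t: 2.8
eef_pos: [0.4426, -0.2604, 0.1466]
ee_rot: [-3.14, 0.0, -1.84]
force: [-0.3, -0.0, 0.2]
width: 0.0531
gripper_force: 0.0
```

Request:
{"op": "apply_moves", "data": {
  "commands": [
    [[1, 0, 0, 0, 0], [1, 0, 0, 0, 0], [1, 0, 0, 0, 0], [1, 0, 0, 0, 0], [1, 0, 0, 0, 0], [1, 0, 0, 0, 0]]
  ]
}}

```text
t: 3.4
eef_pos: [0.4423, -0.2604, 0.1458]
ee_rot: [3.142, 0.0, -1.84]
force: [0.3, -0.4, 0.6]
width: 0.0255
gripper_force: 49.6
```

Request:
{"op": "apply_moves", "data": {
  "commands": [
    [[1, 0, 0, 0.1, 0], [1, 0, 0, 0.15, 0], [1, 0, 0, 0.2, 0], [1, 0, 0, 0.2, 0], [1, 0, 0, 0.2, 0], [1, 0, 0, 0.15, 0], [1, 0, 0, 0, 0], [1, 0, 0, 0, 0]]
  ]
}}

```text
t: 4.2
eef_pos: [0.4423, -0.2601, 0.3457]
ee_rot: [-3.141, 0.001, -1.84]
force: [0.3, -0.5, -2.8]
width: 0.0256
gripper_force: 49.6
```

Run:
```python
from h import *
s=arm.get_state();p=s['eef_pos'];print(s['t'],p,s['ee_rot'],s['width'])
b=grab('side');w=grab('wrist');t=np.array(p)-[0,0,.134]
print(proj(b,t),proj(w,t))
u,v=map(int,proj(b,t));u2,v2=map(int,proj(w,t))
print(w['image'].shape)
z=lambda im,u,v:cv2.resize(im[max(v-40,0):v+40,max(u-27,0):u+27],(400,592),interpolation=cv2.INTER_CUBIC)
cv2.imwrite('pics/lift.png',np.hstack([z(b['image'],u,v),z(w['image'],min(u2,480),min(v2,340))]))
```

```text
4.2 [ 0.44225525 -0.26014785  0.34565236] [-3.14125866e+00  7.61692544e-04 -1.84028913e+00] 0.025604121825688858
(np.float64(182.0846682130487), np.float64(122.11807450927189)) (np.float64(254.73441513236864), np.float64(182.53157641484913))
(384, 512, 3)
```

View pics/lift.png

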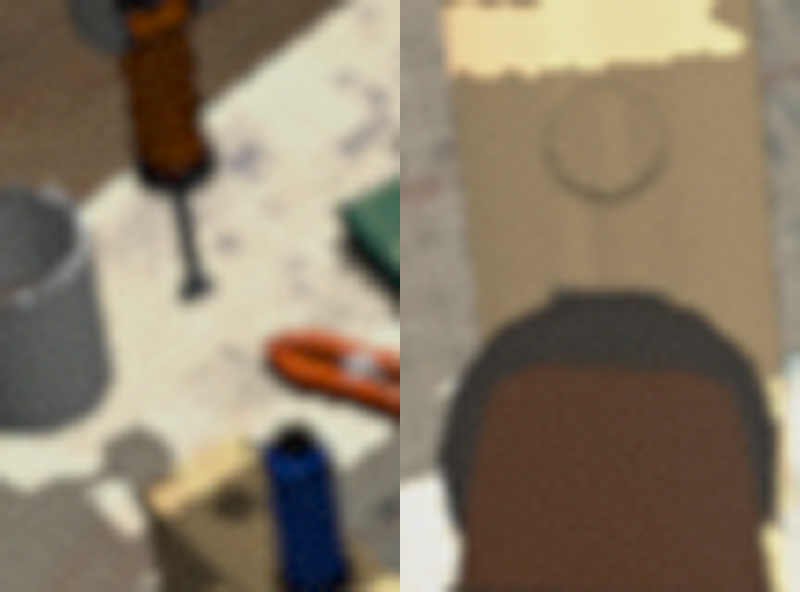

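Run:
```python
from h import *
b=grab('side');t=np.array(arm.get_state()['eef_pos'])-[0,0,.134]
for y in(-1.84,-.27):
    d=.008*np.array([np.cos(y),np.sin(y),0]);print(y,np.round(np.subtract(proj(b,t+d),proj(b,t-d))*7.4,0))
print(proj(b,t))
```

```text
-1.84 [-19. -22.]
-0.27 [-33.  16.]
(np.float64(182.28246226110255), np.float64(122.34009305240392))
```

The blade lies along the finger-closing line, at yaw ≈ −0.27. Next I'll carry the driver past the timer so the wrist camera can see the screws.

Request:
{"op": "apply_moves", "data": {
  "commands": [
    [[1, 0.006, 0.15, 0, 0], [1, 0.006, 0.235, 0, 0], [1, 0.006, 0.235, 0, 0], [1, 0.006, 0.235, 0, 0], [1, 0.006, 0.235, 0, 0], [1, 0.006, 0.235, 0, 0], [1, 0.006, 0.235, 0, 0], [1, 0.006, 0.235, 0, 0], [1, 0.006, 0.235, 0, 0], [1, 0.006, 0.235, 0, 0], [1, 0.006, 0.235, 0, 0], [1, 0, 0, 0, 0]]
  ]
}}

```text
t: 5.55
eef_pos: [0.455, 0.2439, 0.3432]
ee_rot: [3.139, -0.003, -1.836]
force: [-0.7, -1.7, -2.7]
width: 0.0254
gripper_force: 49.6
```

Request:
{"op": "apply_moves", "data": {
  "commands": [
    [[1, 0, 0, 0, 0], [1, 0, 0, 0, 0]]
  ]
}}

```text
t: 5.75
eef_pos: [0.4553, 0.239, 0.3451]
ee_rot: [3.141, -0.002, -1.84]
force: [-0.3, -0.7, -1.4]
width: 0.0255
gripper_force: 49.6
```

Run:
```python
from h import *
s=arm.get_state();p=s['eef_pos'];print(s['t'],p,s['ee_rot'],s['q'],s['width'])
w=grab('wrist','w1.png')
ua,ub=proj(w,(.4613,.111,.062)),proj(w,(.454,.167,.062));print(ua,ub)
z=[]
for u,v in(ua,ub):
    u,v=int(u),int(v);z.append(cv2.resize(w['image'][v-30:v+30,u-30:u+30],(390,390),interpolation=cv2.INTER_CUBIC));print(u,v)
cv2.imwrite('pics/scr.png',np.hstack(z))
```

```text
5.75 [0.45527084 0.23898034 0.34507348] [ 3.14090110e+00 -1.52533032e-03 -1.84017600e+00] [ 8.65658980e-01  3.02553949e-02 -1.02389470e-01  1.70588199e-05
 -1.43982615e+00 -1.13504142e+00] 0.02546853416335965
(np.float64(226.52385899223214), np.float64(72.77197198310158)) (np.float64(242.68972555129182), np.float64(111.4517565296831))
226 72
242 111
```

View pics/scr.png

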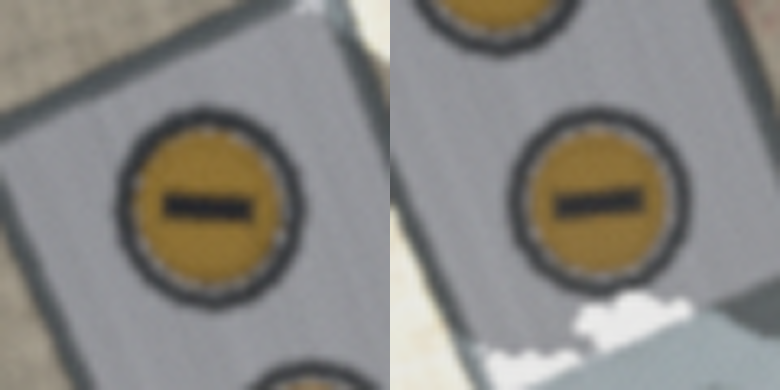

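Screw a is at crop (208,205), with its slot tilted slightly down to the right. Screw b is at crop (598,202), tilted slightly up to the right. I'll measure both slots numerically.

```bash
cat >> h.py <<'E'
def screw(w,p,z=.064):
    """brass head centre and slot yaw"""
    u,v=proj(w,p);x0,y0=int(u)-18,int(v)-18
    k=6;c=cv2.resize(w['image'][y0:y0+36,x0:x0+36],None,fx=k,fy=k,interpolation=cv2.INTER_CUBIC)
    h=cv2.cvtColor(c,cv2.COLOR_BGR2HSV);m=cv2.inRange(h,np.array((12,90,60)),np.array((35,255,255)))
    cs,_=cv2.findContours(m,cv2.RETR_EXTERNAL,cv2.CHAIN_APPROX_NONE);cn=max(cs,key=cv2.contourArea)
    f=np.zeros_like(m);cv2.drawContours(f,[cv2.convexHull(cn)],-1,255,-1);f=cv2.erode(f,np.ones((19,19)))
    s=cv2.inRange(h[...,2],0,100)&f
    pts=np.argwhere(s)[:,::-1].astype(float)
    P=np.array([onz(w,(a+.5)/k-.5+x0,(b+.5)/k-.5+y0,z)[:2] for a,b in pts])
    hull=cv2.convexHull(cn)[:,0].astype(float);M=cv2.moments(hull.astype(np.float32)[:,None])
    hc=onz(w,(M['m10']/M['m00']+.5)/k-.5+x0,(M['m01']/M['m00']+.5)/k-.5+y0,z)
    C=P.mean(0);e,V=np.linalg.eigh(np.cov((P-C).T));d=V[:,1];d=d*np.sign(d[0])
    return C.round(4),hc[:2].round(4),round(np.arctan2(d[1],d[0]),3),np.sqrt(12*e).round(4)
E
python3 - <<'E'
from h import *
w=grab('wrist')
for p in((.4613,.111,.064),(.454,.167,.064)): print(screw(w,p))
E
```

```text
(array([0.4603, 0.1125]), array([0.4602, 0.1122]), np.float64(-0.323), array([0.0057, 0.0194]))
(array([0.4528, 0.1679]), array([0.4528, 0.1676]), np.float64(-0.165), array([0.0055, 0.0194]))
```

Request:
{"op": "apply_moves", "data": {
  "commands": [
    [[1, -0.0125, -0.16, -0.1, 0.033], [1, 0, -0.2, -0.1, 0], [1, 0, 0, -0.2, 0], [1, 0, 0, -0.2, 0], [1, 0, 0, -0.11, 0], [1, 0, 0, 0, 0], [1, 0, 0, 0, 0], [1, 0, 0, 0, 0]]
  ]
}}

```text
t: 6.65
eef_pos: [0.4541, 0.1679, 0.2058]
ee_rot: [-3.139, 0.002, -1.737]
force: [-0.0, 0.1, -1.1]
width: 0.0249
gripper_force: 49.6
```

Run:
```python
from h import *
s=arm.get_state();print(s['t'],s['eef_pos'],s['ee_rot'],s['force'])
b=grab('side');t=np.array(s['eef_pos'])-[0,0,.134]
u,v=proj(b,t);print(u,v,[np.round(proj(b,p),1) for p in((.4528,.1677,.064),(.454,.167,.064))])
u,v=int(u),int(v)
im=cv2.resize(b['image'][v-22:v+14,u-24:u+24],(800,600),interpolation=cv2.INTER_CUBIC);cv2.imwrite('pics/tip.png',im);print(u-24,v-22)
```

```text
6.65 [0.45408338 0.16792862 0.20578096] [-3.13932329e+00  2.00084375e-03 -1.73664991e+00] [-0.02202906  0.07099606 -1.0964115 ]
289.8566543641356 222.80029591039198 [array([289.9, 223.9]), array([289.5, 224.1])]
265 200
```

View pics/tip.png

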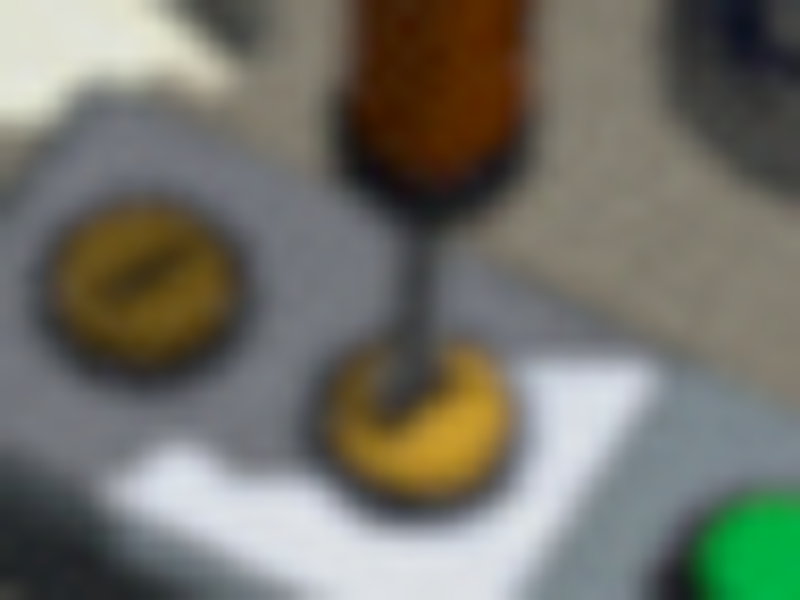

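The tip hovers right over the slot of screw b. I'll descend gently and feel for contact.

Request:
{"op": "apply_moves", "data": {
  "commands": [
    [[1, 0, 0, 0, 0], [1, 0, 0, -0.015, 0], [1, 0, 0, -0.015, 0], [1, 0, 0, -0.015, 0], [1, 0, 0, 0, 0], [1, 0, 0, 0, 0]]
  ]
}}

```text
t: 7.3
eef_pos: [0.453, 0.1675, 0.1947]
ee_rot: [3.141, -0.0, -1.736]
force: [-0.3, -0.3, -2.2]
width: 0.025
gripper_force: 49.6
```

Request:
{"op": "apply_moves", "data": {
  "commands": [
    [[1, 0, 0, -0.01, 0], [1, 0, 0, -0.005, 0], [1, 0, 0, 0, 0], [1, 0, 0, 0, 0]]
  ]
}}

```text
t: 7.7
eef_pos: [0.4536, 0.1679, 0.1927]
ee_rot: [-3.14, 0.001, -1.736]
force: [-1.1, -1.4, 5.5]
width: 0.0253
gripper_force: 49.6
```

Request:
{"op": "apply_moves", "data": {
  "commands": [
    [[1, 0, 0, -0.01, 0], [1, 0, 0, 0, -0.03], [1, 0, 0, -0.001, -0.03], [1, 0, 0, -0.002, -0.03], [1, 0, 0, -0.002, -0.03], [1, 0, 0, -0.002, -0.03], [1, 0, 0, 0, 0]]
  ]
}}

```text
t: 8.4
eef_pos: [0.4553, 0.1686, 0.1913]
ee_rot: [-3.139, 0.005, -2.21]
force: [-1.3, 0.3, 15.2]
width: 0.0253
gripper_force: 49.6
```

```bash
python3 -c "
from h import *
s=arm.get_state();print(s['t'],s['eef_pos'],s['ee_rot'],s['force'],s['moment'],s['q'][5])"
```

```text
8.4 [0.45530072 0.16863059 0.19129326] [-3.13858659  0.00511005 -2.20975812] [-1.28076511  0.33972348 15.16065638] [0.005781   0.51696017 0.00384666] -1.4027483446568414
```

Request:
{"op": "apply_moves", "data": {
  "commands": [
    [[1, 0, 0, -0.002, -0.03], [1, 0, 0, -0.002, -0.04], [1, 0, 0, -0.002, -0.04], [1, 0, 0, -0.002, -0.04], [1, 0, 0, -0.002, -0.04], [1, 0, 0, -0.002, -0.04]]
  ]
}}

```text
t: 9.0
eef_pos: [0.4554, 0.168, 0.189]
ee_rot: [-3.142, 0.006, -2.934]
force: [0.7, -3.0, 15.8]
width: 0.0254
gripper_force: 49.7
```

```bash
python3 -c "
from h import *
s=arm.get_state();print(s['t'],s['eef_pos'],s['ee_rot'],s['force'],s['moment'],s['q'][5])"
```

```text
9.0 [0.45542846 0.16803889 0.18898715] [-3.14150051  0.00564505 -2.93397422] [ 0.69890221 -2.99815251 15.7687206 ] [-1.34494869 -0.00489329  0.00405231] -2.1271574607277386
```

Request:
{"op": "apply_moves", "data": {
  "commands": [
    [[1, 0, 0, -0.002, -0.035], [1, 0, 0, -0.002, -0.035], [1, 0, 0, -0.002, -0.035], [1, 0, 0, -0.001, -0.02], [1, 0, 0, 0, 0]]
  ]
}}

```text
t: 9.5
eef_pos: [0.4553, 0.1677, 0.1878]
ee_rot: [3.14, 0.005, 2.96]
force: [-1.3, -3.1, 19.3]
width: 0.0253
gripper_force: 49.9
```

```bash
python3 -c "
from h import *
s=arm.get_state();print(s['t'],s['eef_pos'],s['ee_rot'],s['force'],s['moment'],s['q'][5])"
```

```text
9.5 [0.4553015  0.16770848 0.18779838] [3.14020627 0.00515013 2.95958533] [-1.33466363 -3.0969212  19.2808538 ] [-1.661156    0.52976216  0.18636661] -2.5168865610233144
```

The moment of 0.19 Nm shows the stop. I'll back off within the play, lift, and look.

Request:
{"op": "apply_moves", "data": {
  "commands": [
    [[1, 0, 0, 0, 0.035], [1, 0, 0, 0.005, 0.035], [1, 0, 0, 0.05, 0], [1, 0, 0, 0.1, 0], [1, 0, 0, 0.2, 0], [1, 0, 0, 0.2, 0.047], [1, 0, 0.1, 0.15, 0.047], [1, 0, 0.2, 0.1, 0.047], [1, 0, 0.06, 0, 0.047], [1, 0, 0, 0, 0.047], [1, 0, 0, 0, 0.047], [1, 0, 0, 0, 0.047]]
  ]
}}

```text
t: 10.7
eef_pos: [0.4525, 0.2397, 0.3452]
ee_rot: [3.141, -0.001, -2.066]
force: [-0.6, -0.4, -2.1]
width: 0.0254
gripper_force: 49.7
```

Request:
{"op": "apply_moves", "data": {
  "commands": [
    [[1, 0, 0, 0, 0.047], [1, 0, 0, 0, 0], [1, 0, 0, 0, 0], [1, 0, 0, 0, 0]]
  ]
}}

```text
t: 11.1
eef_pos: [0.4529, 0.2395, 0.3456]
ee_rot: [3.141, -0.0, -1.926]
force: [0.1, -0.7, -1.5]
width: 0.0252
gripper_force: 49.7
```

Run:
```python
from h import *
s=arm.get_state();print(s['t'],s['eef_pos'],s['ee_rot'],s['force'],s['width'])
w=grab('wrist','w2.png')
print(screw(w,(.4605,.112,.064)),screw(w,(.453,.1675,.06),.06))
# handle edges angle below collar: dark-brown handle
u,v=proj(w,np.array(s['eef_pos'])-[0,0,.134]);print(u,v)
```

```text
11.1 [0.45289826 0.23952083 0.34555406] [ 3.14132300e+00 -2.43953192e-04 -1.92610197e+00] [ 0.06879361 -0.72516655 -1.51288057] 0.025246925684668468
(array([0.4602, 0.1125]), array([0.4602, 0.1123]), np.float64(-0.335), array([0.0057, 0.0195])) (array([0.4528, 0.1676]), array([0.4526, 0.1677]), np.float64(-1.433), array([0.0056, 0.0192]))
255.31665684903004 182.4175693990781
```

Screw b is home: its slot is at -1.433 against the predicted -1.436. I'll check whether the driver slipped in the grip by comparing its silhouette with the earlier picture.

Run:
```python
from h import *
for n in('w1.png','w2.png'):
    im=cv2.imread('pics/'+n);h=cv2.cvtColor(im,cv2.COLOR_BGR2HSV)
    m=cv2.inRange(h,np.array((0,110,25)),np.array((14,255,200)))[190:240,215:300]
    ys,xs=np.nonzero(m);
    print(n,len(ys),xs.min()+215,xs.max()+215,ys.min()+190)
    # top edge of handle per column
    for c in range(235,277,5):
        y=np.nonzero(m[:,c-215])[0];print(c,y.min()+190 if len(y) else None,end='; ')
    print()
    g=cv2.cvtColor(im,cv2.COLOR_BGR2GRAY);print([int(np.argmax(g[150:240,c]<65))+150 for c in range(235,277,5)])
```

```text
w1.png 957 231 279 202
235 226; 240 206; 245 203; 250 210; 255 214; 260 213; 265 213; 270 219; 275 227; 
[196, 189, 221, 185, 222, 222, 222, 222, 222]
w2.png 1054 231 279 196
235 226; 240 196; 245 203; 250 199; 255 204; 260 209; 265 217; 270 216; 275 227; 
[195, 189, 185, 222, 222, 222, 222, 223, 222]
```

Request:
{"op": "apply_moves", "data": {
  "commands": [
    [[1, 0.037, -0.17, 0, 0.008], [1, 0, -0.2, -0.1, 0], [1, 0, -0.165, -0.15, 0], [1, 0, -0.1, -0.15, 0], [1, 0, 0, -0.15, 0], [1, 0, 0, -0.1, 0], [1, 0, 0, -0.062, 0], [1, 0, 0, 0, 0], [1, 0, 0, 0, 0], [1, 0, 0, 0, 0]]
  ]
}}

```text
t: 12.15
eef_pos: [0.4612, 0.1131, 0.2045]
ee_rot: [-3.14, 0.001, -1.897]
force: [0.2, 0.3, -1.3]
width: 0.0256
gripper_force: 49.7
```

Request:
{"op": "apply_moves", "data": {
  "commands": [
    [[1, 0, 0, -0.015, 0], [1, 0, 0, -0.015, 0], [1, 0, 0, -0.012, 0], [1, 0, 0, 0, 0], [1, 0, 0, 0, 0]]
  ]
}}

```text
t: 12.65
eef_pos: [0.4604, 0.1125, 0.1948]
ee_rot: [3.142, -0.0, -1.897]
force: [-0.2, 0.2, -1.7]
width: 0.026
gripper_force: 49.7
```

Request:
{"op": "apply_moves", "data": {
  "commands": [
    [[1, 0, 0, -0.015, 0], [1, 0, 0, -0.01, 0], [1, 0, 0, 0, 0], [1, 0, 0, 0, -0.03], [1, 0, 0, -0.002, -0.03], [1, 0, 0, -0.002, -0.03], [1, 0, 0, -0.002, -0.03], [1, 0, 0, 0, 0]]
  ]
}}

```text
t: 13.45
eef_pos: [0.4626, 0.1134, 0.1913]
ee_rot: [-3.139, 0.005, -2.276]
force: [-1.9, 1.0, 12.7]
width: 0.0259
gripper_force: 49.7
```

Request:
{"op": "apply_moves", "data": {
  "commands": [
    [[1, 0, 0, -0.002, -0.03], [1, 0, 0, -0.002, -0.04], [1, 0, 0, -0.002, -0.04], [1, 0, 0, -0.002, -0.04], [1, 0, 0, -0.002, -0.04], [1, 0, 0, -0.002, -0.04]]
  ]
}}

```text
t: 14.05
eef_pos: [0.4627, 0.1127, 0.1889]
ee_rot: [-3.141, 0.005, -3.0]
force: [0.2, -1.8, 13.5]
width: 0.0254
gripper_force: 49.8
```

```bash
python3 -c "
from h import *
s=arm.get_state();print(s['t'],s['eef_pos'],s['ee_rot'],s['force'],s['moment'],s['q'][5])"
```

```text
14.05 [0.46270854 0.11271604 0.18892054] [-3.14117987  0.00520867 -3.00008038] [ 0.15959937 -1.8361775  13.45170366] [-1.29112087  0.13225145  0.05221589] -2.0869433903204615
```

Request:
{"op": "apply_moves", "data": {
  "commands": [
    [[1, 0, 0, -0.002, -0.035], [1, 0, 0, -0.002, -0.035], [1, 0, 0, -0.002, -0.035], [1, 0, 0, 0, 0]]
  ]
}}

```text
t: 14.45
eef_pos: [0.4626, 0.1123, 0.1879]
ee_rot: [3.141, 0.005, 2.955]
force: [-1.7, -2.7, 16.6]
width: 0.0252
gripper_force: 49.9
```

```bash
python3 -c "
from h import *
s=arm.get_state();print(s['t'],s['eef_pos'],s['ee_rot'],s['force'],s['moment'],s['q'][5])"
```

```text
14.45 [0.46259791 0.11233767 0.18791058] [3.14109491 0.00494563 2.95478339] [-1.70482028 -2.72322232 16.6099174 ] [-1.72432046  0.50883104  0.07296549] -2.415368100838548
```

Request:
{"op": "apply_moves", "data": {
  "commands": [
    [[1, 0, 0, -0.001, -0.02], [1, 0, 0, 0, -0.015], [1, 0, 0, 0, 0]]
  ]
}}

```text
t: 14.75
eef_pos: [0.4626, 0.1123, 0.1879]
ee_rot: [3.141, 0.005, 2.847]
force: [-1.6, -3.6, 17.3]
width: 0.0253
gripper_force: 49.9
```

```bash
python3 -c "
from h import *
s=arm.get_state();print(s['t'],s['eef_pos'],s['ee_rot'],s['force'],s['moment'],s['q'][5])"
```

```text
14.75 [0.46260763 0.11228613 0.18787876] [3.14069343 0.00500806 2.84738206] [-1.63694865 -3.59933724 17.30108992] [-1.89599191  0.73056665  0.34424747] -2.5229366284941976
```

Request:
{"op": "apply_moves", "data": {
  "commands": [
    [[1, 0, 0, 0, 0.045], [1, 0, 0, 0.005, 0.04], [1, 0, 0, 0.05, 0], [1, 0, 0, 0.1, 0], [1, 0, 0, 0.2, 0], [1, 0, 0, 0.2, 0.047], [1, 0, 0.1, 0.15, 0.047], [1, 0, 0.2, 0.1, 0.047], [1, -0.037, 0.2, 0, 0.047], [1, 0, 0.135, 0, 0.047], [1, 0, 0, 0, 0.047], [1, 0, 0, 0, 0.047]]
  ]
}}

```text
t: 15.95
eef_pos: [0.4526, 0.2405, 0.3454]
ee_rot: [3.141, -0.001, -2.131]
force: [0.3, -0.8, -2.1]
width: 0.0255
gripper_force: 49.7
```

Request:
{"op": "apply_moves", "data": {
  "commands": [
    [[1, 0, 0, 0, 0.047], [1, 0, 0, 0, 0.047], [1, 0, 0, 0, 0], [1, 0, 0, 0, 0]]
  ]
}}

```text
t: 16.35
eef_pos: [0.4529, 0.2395, 0.3458]
ee_rot: [3.141, -0.0, -1.846]
force: [0.1, -0.2, -1.3]
width: 0.0255
gripper_force: 49.7
```

Run:
```python
from h import *
s=arm.get_state();print(s['t'],s['eef_pos'],s['ee_rot'],s['force'],s['width'])
w=grab('wrist','w3.png')
print(screw(w,(.4605,.112,.06),.06),screw(w,(.453,.1675,.06),.06))
```

```text
16.35 [0.45290732 0.23951819 0.34580918] [ 3.14132209e+00 -2.60837850e-04 -1.84622505e+00] [ 0.07174818 -0.1511052  -1.26688827] 0.02553053746708669
(array([0.4602, 0.1123]), array([0.4601, 0.1124]), np.float64(-1.435), array([0.0056, 0.0193])) (array([0.4527, 0.1677]), array([0.4526, 0.1677]), np.float64(-1.436), array([0.0055, 0.0192]))
```

Both screws are home (slots at -1.435 and -1.436). Next I'll get the hole centre from the earlier lift picture, where it was at pixel (254,161) with the same tool yaw and height.

Run:
```python
from h import *
w=grab('wrist');p=np.array(arm.get_state()['eef_pos'])
d=onz(w,254,161,.085)-p;print(d, np.array([.44225,-.26015])+d[:2])
```

```text
[ 0.00134875 -0.00174997 -0.26083443] [ 0.44359875 -0.26189997]
```

Request:
{"op": "apply_moves", "data": {
  "commands": [
    [[1, -0.005, -0.15, 0, 0], [1, -0.005, -0.235, 0, 0], [1, -0.005, -0.235, 0, 0], [1, -0.005, -0.235, 0, 0], [1, -0.005, -0.235, 0, 0], [1, -0.005, -0.235, 0, 0], [1, -0.005, -0.235, 0, 0], [1, -0.005, -0.235, 0, 0], [1, -0.005, -0.235, 0, 0], [1, -0.005, -0.235, 0, 0], [1, -0.003, -0.235, 0, 0], [1, 0, 0, 0, 0]]
  ]
}}

```text
t: 17.65
eef_pos: [0.4415, -0.265, 0.3451]
ee_rot: [3.14, -0.001, -1.849]
force: [0.2, 0.3, -2.4]
width: 0.0254
gripper_force: 49.7
```

Request:
{"op": "apply_moves", "data": {
  "commands": [
    [[1, 0, 0, 0, 0], [1, 0, 0, 0, 0], [1, 0, 0, 0, 0]]
  ]
}}

```text
t: 17.95
eef_pos: [0.4426, -0.2594, 0.3461]
ee_rot: [-3.141, 0.0, -1.839]
force: [0.4, -0.1, -1.4]
width: 0.0252
gripper_force: 49.7
```

Run:
```python
from h import *
s=arm.get_state();p=np.array(s['eef_pos']);print(s['t'],p,s['ee_rot'])
w=grab('wrist','w4.png');c=cv2.resize(w['image'][140:200,214:294],(800,600),interpolation=cv2.INTER_CUBIC)
b=grab('side');cv2.imwrite('pics/hole.png',c)
```

```text
17.95 [ 0.44260982 -0.25940019  0.34612028] [-3.14109415e+00  1.61168268e-04 -1.83931717e+00]
```

View pics/hole.png

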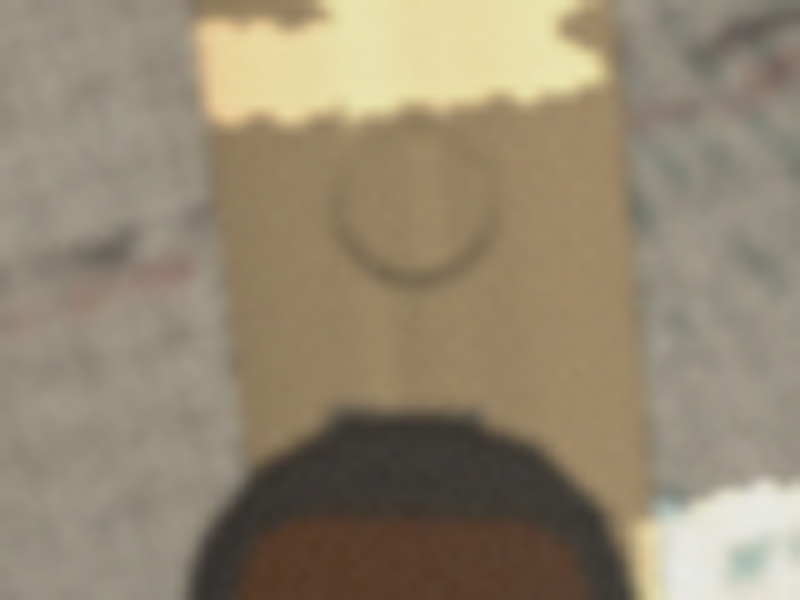

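The hole is at pixel (255.5,160.5), which puts it about 2 mm from the tool axis in -y. I'll lower the driver.

Request:
{"op": "apply_moves", "data": {
  "commands": [
    [[1, -0.002, -0.007, -0.1, 0], [1, 0, 0, -0.2, 0], [1, 0, 0, -0.15, 0], [1, 0, 0, -0.1, 0], [1, 0, 0, -0.1, 0], [1, 0, 0, -0.1, 0], [1, 0, 0, -0.1, 0], [1, 0, 0, -0.05, 0], [1, 0, 0, -0.05, 0], [1, 0, 0, 0, 0], [1, 0, 0, 0, 0]]
  ]
}}

```text
t: 19.15
eef_pos: [0.4425, -0.2619, 0.1565]
ee_rot: [-3.141, -0.0, -1.84]
force: [0.3, 0.5, -0.5]
width: 0.025
gripper_force: 49.7
```

Request:
{"op": "apply_moves", "data": {
  "commands": [
    [[1, 0, 0, -0.02, 0], [1, 0, 0, -0.015, 0], [1, 0, 0, -0.01, 0], [1, 0, 0, 0, 0], [1, 0, 0, 0, 0]]
  ]
}}

```text
t: 19.65
eef_pos: [0.442, -0.2619, 0.1469]
ee_rot: [-3.142, -0.0, -1.84]
force: [-0.3, -0.9, -0.5]
width: 0.0256
gripper_force: 49.7
```

Request:
{"op": "apply_moves", "data": {
  "commands": [
    [[1, 0, 0, -0.005, 0], [1, 0, 0, 0, 0], [1, 0, 0, 0, 0], [-1, 0, 0, 0, 0], [-1, 0, 0, 0, 0], [-1, 0, 0, 0, 0], [-1, 0, 0, 0, 0], [-1, 0, 0, 0, 0], [-1, 0, 0, 0, 0], [-1, 0, 0, 0, 0], [-1, 0, 0, 0, 0]]
  ]
}}

```text
t: 20.75
eef_pos: [0.442, -0.2618, 0.1459]
ee_rot: [-3.142, -0.0, -1.84]
force: [1.4, 1.1, -0.6]
width: 0.0835
gripper_force: 0.0
```

Request:
{"op": "apply_moves", "data": {
  "commands": [
    [[-1, 0, 0, 0.05, 0], [-1, 0, 0, 0.15, 0], [-1, 0, 0, 0.2, 0], [-1, 0, 0, 0.2, 0], [-1, 0, 0, 0.2, 0], [-1, 0, 0, 0.18, 0], [-1, 0, 0, 0, 0], [-1, 0, 0, 0, 0]]
  ]
}}

```text
t: 21.55
eef_pos: [0.4422, -0.2618, 0.3432]
ee_rot: [-3.139, 0.0, -1.84]
force: [0.3, 0.5, -1.2]
width: 0.0878
gripper_force: 0.0
```

Run:
```python
from h import *
s=arm.get_state();print(s['t'],s['eef_pos'],s['width'])
w=grab('wrist');b=grab('side')
z=lambda im:cv2.resize(im,(400,533),interpolation=cv2.INTER_CUBIC)
cv2.imwrite('pics/back.png',np.hstack([z(w['image'][130:250,210:300]),z(b['image'][110:198,160:226])]))
```

```text
21.55 [ 0.44220386 -0.26180875  0.34322354] 0.08780566473875297
```

View pics/back.png

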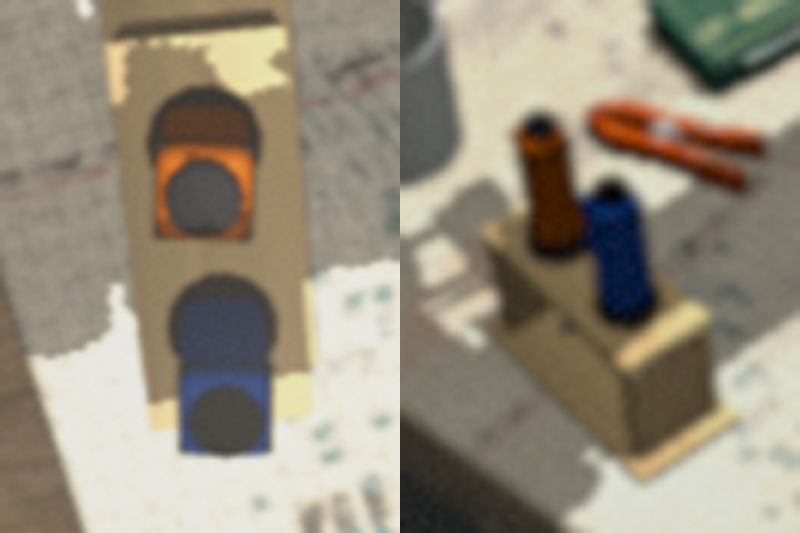

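The driver stands upright in its hole, collar on the shelf, and the blue one is untouched. Now the button, with the fingers shut.

Request:
{"op": "apply_moves", "data": {
  "commands": [
    [[1, 0, 0.15, 0, 0], [1, 0, 0.235, 0, 0], [1, 0, 0.235, 0, 0], [1, 0, 0.235, 0, 0], [1, 0, 0.235, 0, 0], [1, 0, 0.235, 0, 0], [1, 0, 0.235, 0, 0], [1, 0, 0.235, 0, 0], [1, 0, 0.235, 0, 0], [1, 0, 0.235, 0, 0], [1, 0.005, 0.24, 0, 0], [1, 0, 0, 0, 0]]
  ]
}}

```text
t: 22.85
eef_pos: [0.4424, 0.2433, 0.3395]
ee_rot: [3.14, -0.003, -1.836]
force: [-0.0, -0.5, -0.2]
width: 0.0012
gripper_force: 0.0
```

Request:
{"op": "apply_moves", "data": {
  "commands": [
    [[1, 0, 0, -0.1, 0], [1, 0, 0, -0.2, 0], [1, 0, 0, -0.2, 0], [1, 0, 0, -0.2, 0], [1, 0, 0, -0.2, 0], [1, 0, 0, -0.15, 0], [1, 0, 0, -0.1, 0], [1, 0, 0, 0, 0], [1, 0, 0, 0, 0], [1, 0, 0, 0, 0], [1, 0, 0, 0, 0]]
  ]
}}

```text
t: 23.95
eef_pos: [0.4436, 0.2397, 0.1131]
ee_rot: [-3.141, 0.002, -1.84]
force: [0.5, 0.1, -0.5]
width: 0.0002
gripper_force: 0.0
```

Request:
{"op": "apply_moves", "data": {
  "commands": [
    [[1, 0, 0, -0.05, 0], [1, 0, 0, -0.04, 0], [1, 0, 0, 0, 0], [1, 0, 0, 0, 0]]
  ]
}}

```text
t: 24.35
eef_pos: [0.4429, 0.2389, 0.0935]
ee_rot: [3.141, -0.001, -1.84]
force: [-0.3, 0.3, 0.5]
width: 0.0003
gripper_force: 0.0
```

Request:
{"op": "apply_moves", "data": {
  "commands": [
    [[1, 0, 0, -0.02, 0], [1, 0, 0, 0, 0], [1, 0, 0, 0, 0]]
  ]
}}

```text
t: 24.65
eef_pos: [0.443, 0.2391, 0.0898]
ee_rot: [3.142, -0.0, -1.84]
force: [0.8, 0.2, 0.6]
width: 0.0007
gripper_force: 0.0
```

Request:
{"op": "apply_moves", "data": {
  "commands": [
    [[1, 0, 0, -0.01, 0], [1, 0, 0, 0, 0], [1, 0, 0, 0, 0]]
  ]
}}

```text
t: 24.95
eef_pos: [0.443, 0.2392, 0.0879]
ee_rot: [3.142, -0.0, -1.84]
force: [0.7, 0.5, -0.2]
width: 0.0003
gripper_force: 0.0
```

Request:
{"op": "apply_moves", "data": {
  "commands": [
    [[1, 0, 0, -0.01, 0], [1, 0, 0, 0, 0], [1, 0, 0, 0, 0]]
  ]
}}

```text
t: 25.25
eef_pos: [0.443, 0.2392, 0.0858]
ee_rot: [3.142, -0.0, -1.84]
force: [1.2, -0.3, 0.9]
width: 0.0004
gripper_force: 0.0
```

Request:
{"op": "apply_moves", "data": {
  "commands": [
    [[1, 0, 0, -0.01, 0], [1, 0, 0, 0, 0], [1, 0, 0, 0, 0]]
  ]
}}

```text
t: 25.55
eef_pos: [0.443, 0.2391, 0.0838]
ee_rot: [3.142, -0.0, -1.84]
force: [-0.4, -0.4, -0.2]
width: 0.0002
gripper_force: 0.0
```

Request:
{"op": "apply_moves", "data": {
  "commands": [
    [[1, 0, 0, -0.01, 0], [1, 0, 0, 0, 0], [1, 0, 0, 0, 0]]
  ]
}}

```text
t: 25.85
eef_pos: [0.443, 0.2391, 0.0818]
ee_rot: [3.142, -0.0, -1.84]
force: [0.0, 0.8, -1.0]
width: 0.0003
gripper_force: 0.0
```

Request:
{"op": "apply_moves", "data": {
  "commands": [
    [[1, 0, 0, -0.01, 0], [1, 0, 0, 0, 0], [1, 0, 0, 0, 0]]
  ]
}}

```text
t: 26.15
eef_pos: [0.443, 0.2391, 0.0798]
ee_rot: [3.142, -0.0, -1.84]
force: [0.6, 0.3, -0.2]
width: 0.0003
gripper_force: 0.0
```

Request:
{"op": "apply_moves", "data": {
  "commands": [
    [[1, 0, 0, -0.01, 0], [1, 0, 0, 0, 0], [1, 0, 0, 0, 0]]
  ]
}}

```text
t: 26.45
eef_pos: [0.443, 0.2391, 0.0778]
ee_rot: [3.142, -0.0, -1.84]
force: [0.9, -0.5, 1.4]
width: 0.0005
gripper_force: 0.0
```

Request:
{"op": "apply_moves", "data": {
  "commands": [
    [[1, 0, 0, -0.008, 0], [1, 0, 0, 0, 0], [1, 0, 0, 0, 0]]
  ]
}}

```text
t: 26.75
eef_pos: [0.443, 0.2391, 0.0762]
ee_rot: [3.142, -0.0, -1.84]
force: [-0.7, 0.8, 0.2]
width: 0.0005
gripper_force: 0.0
```

Run:
```python
from h import *
s=arm.get_state();p=np.array(s['eef_pos'])
for n in('side','top'):
    f=grab(n);h=cv2.cvtColor(f['image'],cv2.COLOR_BGR2HSV)
    u,v=map(int,proj(f,(.443,.239,.06)))
    m=cv2.inRange(h,np.array((45,80,40)),np.array((85,255,255)))[v-15:v+15,u-15:u+15]
    ys,xs=np.nonzero(m);print(n,u,v,len(ys),(xs.mean()+u-15,ys.mean()+v-15,xs.min()+u-15,xs.max()+u-15,ys.min()+v-15,ys.max()+v-15) if len(ys) else '',proj(f,p-[0,0,.022]))
    if n=='side':
        for r in f['image'][v-12:v+10,u-12:u+13]: print(' '.join('%3d'%x for x in r[:,1]), '|',''.join('G' if int(a[1])>int(a[2])+30 else '.' for a in r))
f=cv2.imread('pics/side0.png');h=cv2.cvtColor(f,cv2.COLOR_BGR2HSV)[215:250,295:330]
ys,xs=np.nonzero(cv2.inRange(h,np.array((45,80,40)),np.array((85,255,255))));print('orig',len(ys),xs.min()+295,xs.max()+295,ys.min()+215,ys.max()+215)
```

```text
side 311 235 64 (np.float64(311.65625), np.float64(234.765625), np.int64(306), np.int64(317), np.int64(231), np.int64(238)) (np.float64(311.34051336898546), np.float64(236.32763384608097))
 50  49  50  45  37  31  30  29  33  28  20  21  36  43  46  48  48  50  49  48  47  41  36  46  64 | .........................
 49  52  49  49  49  41  28  22  20  21  21  33  53  54  46  51  48  47  48  48  39  33  34  59  94 | .........................
 46  49  52  48  40  36  33  36  34  33  36  52  65  60  49  46  45  46  39  33  26  30  48  81 111 | .........................
 48  46  49  46  41  39  45  54  57  58  62  68  73  69  52  44  40  39  32  21  24  48  81 108 126 | .........................
 48  49  47  46  51  54  62  65  69  82  82  83  82  73  52  39  32  29  20  29  43  74 107 126 130 | .........................
 50  43  49  51  55  66  73  77  86  96  96  86  74  60  40  27  22  10  26  43  64  86 109 124 132 | .........................
 45  53  48  50  56  73  84  93 100  99  91  75  60  49  29  17  20  36  53  63  71  80  92 103 111 | .........................
 53  49  45  46
[... 1308 characters left out ...]
  24  23  29  26  24  29  50  86 121 138 142 131 109  81 | .........................
 86  85  79  73  75  73  65  51  36  33  26  28  25  26  24  28  50  84 116 135 144 140 122  92  76 | .........................
 79  77  78  77  78  77  75  71  76  74  58  47  45  49  55  72  96 118 138 145 140 129 104  78  99 | .........................
 78  76  76  77  77  77  77  85 104 112 105  97  95  96 101 118 131 139 145 144 137 114  87  81 133 | .........................
 72  76  79  79  77  77  80  87 110 128 135 137 134 133 136 138 143 146 143 140 124  96  77 107 171 | .........................
top 186 188 0  (np.float64(186.88829770153615), np.float64(188.45736113749314))
orig 93 306 317 229 239
```

Request:
{"op": "apply_moves", "data": {
  "commands": [
    [[1, 0, 0, -0.008, 0], [1, 0, 0, 0, 0], [1, 0, 0, 0, 0]]
  ]
}}

```text
t: 27.15
eef_pos: [0.443, 0.2391, 0.0746]
ee_rot: [3.142, -0.0, -1.84]
force: [0.2, 0.3, -1.3]
width: 0.0004
gripper_force: 0.0
```

Request:
{"op": "apply_moves", "data": {
  "commands": [
    [[1, 0, 0, -0.008, 0], [1, 0, 0, 0, 0], [1, 0, 0, 0, 0]]
  ]
}}

```text
t: 27.45
eef_pos: [0.443, 0.2391, 0.073]
ee_rot: [3.142, -0.0, -1.84]
force: [0.3, 0.4, -0.7]
width: -0.0
gripper_force: 0.0
```

Run:
```python
from h import *
s=arm.get_state();print(s['eef_pos'],s['force'],s['moment'],s['width'],s['gripper_force'])
f=grab('side');h=cv2.cvtColor(f['image'],cv2.COLOR_BGR2HSV)[215:250,295:330]
ys,xs=np.nonzero(cv2.inRange(h,np.array((45,80,40)),np.array((85,255,255))));print(len(ys),xs.min()+295,xs.max()+295,ys.min()+215,ys.max()+215)
w=grab('wrist')
print([np.round(proj(w,(.443,.2391,z))) for z in(.05,.06,.07)])
```

```text
[0.44296541 0.23910939 0.07298717] [ 0.26589345  0.42820147 -0.68274478] [ 0.05063284  0.06934285 -0.03265622] -1.6948250747683225e-05 0.0
60 306 316 231 238
[array([255., 220.]), array([256., 225.]), array([256., 231.])]
```

Request:
{"op": "apply_moves", "data": {
  "commands": [
    [[1, 0, 0, -0.008, 0], [1, 0, 0, 0, 0], [1, 0, 0, 0, 0]]
  ]
}}

```text
t: 27.85
eef_pos: [0.443, 0.2391, 0.0714]
ee_rot: [3.142, -0.0, -1.84]
force: [0.7, -0.0, 0.5]
width: 0.0005
gripper_force: 0.0
```

Request:
{"op": "apply_moves", "data": {
  "commands": [
    [[1, 0, 0, -0.008, 0], [1, 0, 0, 0, 0], [1, 0, 0, 0, 0]]
  ]
}}

```text
t: 28.15
eef_pos: [0.443, 0.2391, 0.0698]
ee_rot: [3.142, -0.0, -1.84]
force: [0.6, 0.1, -1.1]
width: 0.0001
gripper_force: 0.0
```

Request:
{"op": "apply_moves", "data": {
  "commands": [
    [[1, 0, 0, -0.008, 0], [1, 0, 0, 0, 0], [1, 0, 0, 0, 0]]
  ]
}}

```text
t: 28.45
eef_pos: [0.443, 0.2391, 0.0682]
ee_rot: [3.142, -0.0, -1.84]
force: [-0.1, -0.7, 0.5]
width: 0.0004
gripper_force: 0.0
```

Request:
{"op": "apply_moves", "data": {
  "commands": [
    [[1, 0, 0, -0.008, 0], [1, 0, 0, 0, 0], [1, 0, 0, 0, 0]]
  ]
}}

```text
t: 28.75
eef_pos: [0.443, 0.2391, 0.0666]
ee_rot: [3.142, -0.0, -1.84]
force: [-0.2, -0.3, 0.2]
width: 0.0002
gripper_force: 0.0
```

Request:
{"op": "apply_moves", "data": {
  "commands": [
    [[1, 0, 0, -0.008, 0], [1, 0, 0, 0, 0], [1, 0, 0, 0, 0]]
  ]
}}

```text
t: 29.05
eef_pos: [0.443, 0.2391, 0.065]
ee_rot: [3.142, -0.0, -1.84]
force: [0.0, 1.1, -0.1]
width: 0.0005
gripper_force: 0.0
```

Run:
```python
from h import *
s=arm.get_state();print(s['eef_pos'],s['force'])
f=grab('side');h=cv2.cvtColor(f['image'],cv2.COLOR_BGR2HSV)[215:250,295:330]
ys,xs=np.nonzero(cv2.inRange(h,np.array((45,80,40)),np.array((85,255,255))));print(len(ys),xs.min()+295,xs.max()+295,ys.min()+215,ys.max()+215)
for r in f['image'][217:245,297:327]: print(' '.join('%3d'%x for x in r[:,1]), '|',''.join('G' if int(a[1])>int(a[2])+30 else '.' for a in r))
```

```text
[0.44299382 0.23913706 0.06499244] [ 0.0266845   1.05948156 -0.13335427]
44 307 317 233 238
 27  34  47  58  63  63  67  67  65  66  66  65  63  69  86 101 107 102  95  96  91  79  60  45  31  24  33  37  47  50 | ..............................
 23  27  40  47  58  64  64  64  64  68  68  64  65  67  81  94 104 104  94  81  71  57  37  26  25  29  38  46  47  49 | ..............................
 34  30  28  35  52  60  63  66  63  66  65  65  67  73  90 101 100  90  78  58  44  33  29  31  43  47  48  47  51  47 | ..............................
 44  36  29  28  35  54  63  64  65  63  69  76  83  90 100  98  82  66  46  34  30  32  29  53  68  62  48  46  47  47 | ..............................
 48  45  35  27  29  42  58  62  66  67  75  90  97  95  87  81  66  48  31  32  31  38  46  62  71  63  53  52  46  41 | ..............................
 48  50  44  29  32  29  39  57  62  76  87  97  95  84  63  53  41  33  35  38  46  45  53  58  63  61  59  50  38  30 | ..............................
 48  50  46  42  35  34  26  44  58  76  83  81  69  49  36  33  32  32  40  47  47  51  4
[... 2575 characters left out ...]
 28  14  26  48  87 120 141 143 132 110  80  84 137 196 | ..............................
 78  83  84  83  79  78  76  76  66  48  33  34  23  25  26  26  24  32  52  85 119 137 144 140 123  92  76 115 177 215 | ..............................
 72  82  89  84  78  74  76  81  73  66  60  61  55  49  47  45  55  72  97 118 140 143 143 128 105  76  98 160 207 228 | ..............................
 77  86  90  89  78  77  77  75  77  78  81  96  97  95  93  95 101 120 131 138 145 145 136 115  85  81 133 193 226 228 | ..............................
 68  76  81  80  79  79  77  77  80  76  85 107 127 134 134 133 136 141 145 146 144 140 126  97  77 110 172 216 227 228 | ..............................
```

The side view shows the shut fingertips still above the button, so they reach less far when shut. I'll continue down by feel.

Request:
{"op": "apply_moves", "data": {
  "commands": [
    [[1, 0, 0, -0.01, 0], [1, 0, 0, 0, 0], [1, 0, 0, 0, 0]]
  ]
}}

```text
t: 29.4
eef_pos: [0.443, 0.2391, 0.063]
ee_rot: [3.142, -0.0, -1.84]
force: [-0.2, -0.4, 0.4]
width: 0.0004
gripper_force: 0.0
```

Request:
{"op": "apply_moves", "data": {
  "commands": [
    [[1, 0, 0, -0.01, 0], [1, 0, 0, 0, 0], [1, 0, 0, 0, 0]]
  ]
}}

```text
t: 29.7
eef_pos: [0.443, 0.2391, 0.061]
ee_rot: [3.142, -0.0, -1.84]
force: [0.2, 0.2, -0.3]
width: 0.0005
gripper_force: 0.0
```

Request:
{"op": "apply_moves", "data": {
  "commands": [
    [[1, 0, 0, -0.01, 0], [1, 0, 0, 0, 0], [1, 0, 0, 0, 0]]
  ]
}}

```text
t: 30.0
eef_pos: [0.443, 0.2391, 0.059]
ee_rot: [3.142, -0.0, -1.84]
force: [-0.2, 0.9, 0.5]
width: -0.0
gripper_force: 0.0
```

Request:
{"op": "apply_moves", "data": {
  "commands": [
    [[1, 0, 0, -0.01, 0], [1, 0, 0, 0, 0], [1, 0, 0, 0, 0]]
  ]
}}

```text
t: 30.3
eef_pos: [0.443, 0.2391, 0.057]
ee_rot: [3.141, -0.0, -1.84]
force: [0.4, -0.3, 0.4]
width: 0.0005
gripper_force: 0.0
```

Run:
```python
from h import *
s=arm.get_state();print(s['eef_pos'],s['force'],s['joint_efforts'],s['q'])
f=grab('side');h=cv2.cvtColor(f['image'],cv2.COLOR_BGR2HSV)[215:250,295:330]
ys,xs=np.nonzero(cv2.inRange(h,np.array((45,80,40)),np.array((85,255,255))));print(len(ys),xs.min()+295,xs.max()+295,ys.min()+215,ys.max()+215)
w=grab('wrist');o,d=ray(w,256,192);print(o)
# columns profile of wrist around the tip
h=cv2.cvtColor(w['image'],cv2.COLOR_BGR2HSV);m=cv2.inRange(h,np.array((45,80,40)),np.array((85,255,255)))
n,l,st,c=cv2.connectedComponentsWithStats(m)
for i in range(1,n):
    if st[i,4]>40: print(st[i],c[i].round())
print([np.round(proj(w,(.443,.2391,z))) for z in(.05,.06,.08)])
```

```text
[0.44296444 0.23912649 0.05697141] [ 0.40368526 -0.32341962  0.41943724] [-2.92483761e-03 -4.11010802e+01  2.16046679e+01  5.15670195e+00
 -4.93746623e-02 -1.90720807e-04] [ 8.85879770e-01  2.39151029e-01 -5.60832227e-01 -3.62374082e-05
 -7.71015759e-01 -1.15523550e+00]
28 307 316 234 239
[0.42380959 0.16865842 0.23174932]
[235 215  41  45 552] [255. 227.]
[array([256., 229.]), array([256., 235.]), array([256., 249.])]
```

Request:
{"op": "apply_moves", "data": {
  "commands": [
    [[1, 0, 0, -0.01, 0], [1, 0, 0, 0, 0], [1, 0, 0, 0, 0]]
  ]
}}

```text
t: 30.7
eef_pos: [0.4432, 0.2393, 0.0552]
ee_rot: [-3.141, 0.0, -1.84]
force: [0.3, -0.1, 2.0]
width: 0.0005
gripper_force: 1.1
```

Request:
{"op": "apply_moves", "data": {
  "commands": [
    [[1, 0, 0, -0.008, 0], [1, 0, 0, 0, 0], [1, 0, 0, 0, 0]]
  ]
}}

```text
t: 31.0
eef_pos: [0.4432, 0.2393, 0.0536]
ee_rot: [-3.141, 0.0, -1.84]
force: [0.0, 0.6, 2.6]
width: 0.0004
gripper_force: 1.5
```

Run:
```python
from h import *
s=arm.get_state();print(s['eef_pos'],s['force'])
w=grab('wrist','w5.png');im=w['image']
b=grab('side','s5.png');h=cv2.cvtColor(b['image'],cv2.COLOR_BGR2HSV)[215:250,295:330]
ys,xs=np.nonzero(cv2.inRange(h,np.array((45,80,40)),np.array((85,255,255))));print(len(ys),xs.min()+295,xs.max()+295,ys.min()+215,ys.max()+215)
h=cv2.cvtColor(im,cv2.COLOR_BGR2HSV)
for r in range(205,300,4): print(r,''.join('G' if 45<h[r,c,0]<85 and h[r,c,1]>80 else '#' if h[r,c,2]<60 else '+' if h[r,c,2]<120 else '.' for c in range(190,325,2)))
```

```text
[0.44315955 0.2392914  0.05356526] [0.00491032 0.58842015 2.63339964]
16 311 316 234 238
205 +++++++++++++++++++++++####################++++++++++++++++++++++++.
209 ++++++++++++++++++++##########################++++++++++++++++++++++
213 +++++++++++++++++++#############################++++++++++++++++++++
217 ++++++++++++++++++##############GG###############+++++++++++++++++++
221 ++++++++++++++++##########GGGGGGGGGGGGGG##########++++++++++++++++++
225 ++++++++++++++++########GGGGGGGGGGGGGGGGGGG########+++++++++++++++++
229 ##########################GGGGGGGGGGGGGG############################
233 ###########################++###GG###+++############################
237 ###########################++###GG###++#############################
241 ###########################++###GG###++#############################
245 ###########################++###GG###+++############################
249 ##########################+++###GG###+++############################
253 ##########################+++###GG###+++############################
257 ##########################+++###GG####+++###########################
261 #########################+++###########++###########################
265 #########################+++##########+++###########################
269 #########################+++#+#++++#+++++###########################
273 #########################++++++++++++++++###########################
277 #########################++++++++++++++++###########################
281 #########################++++++++++++++++###########################
285 #########################++++++++++++++++###########################
289 #########################+++####++####+++###########################
293 #########################+++####++####+++###########################
297 #########################+++####++####+++###########################
```

Contact: the button's spring is now felt (2.6 N). I'll press on to its stop.

Request:
{"op": "apply_moves", "data": {
  "commands": [
    [[1, 0, 0, -0.01, 0], [1, 0, 0, -0.008, 0], [1, 0, 0, 0, 0], [1, 0, 0, 0, 0]]
  ]
}}

```text
t: 31.5
eef_pos: [0.4432, 0.2393, 0.0505]
ee_rot: [-3.141, 0.0, -1.84]
force: [-3.6, -1.1, 11.5]
width: 0.0006
gripper_force: 5.7
```

Request:
{"op": "apply_moves", "data": {
  "commands": [
    [[1, 0, 0, -0.005, 0], [1, 0, 0, 0, 0], [1, 0, 0, 0, 0]]
  ]
}}

```text
t: 31.8
eef_pos: [0.4433, 0.2393, 0.0503]
ee_rot: [-3.141, 0.001, -1.839]
force: [-5.4, -1.3, 21.2]
width: 0.0002
gripper_force: 10.3
```

Request:
{"op": "apply_moves", "data": {
  "commands": [
    [[1, 0, 0, 0.008, 0], [1, 0, 0, 0, 0], [1, 0, 0, 0, 0]]
  ]
}}

```text
t: 32.1
eef_pos: [0.4432, 0.2393, 0.0506]
ee_rot: [-3.141, 0.0, -1.84]
force: [-0.6, -0.0, 5.2]
width: 0.0004
gripper_force: 3.0
```

Request:
{"op": "apply_moves", "data": {
  "commands": [
    [[1, 0, 0, 0.004, 0], [1, 0, 0, 0, 0], [1, 0, 0, 0, 0]]
  ]
}}

```text
t: 32.4
eef_pos: [0.4432, 0.2393, 0.0513]
ee_rot: [-3.141, 0.0, -1.84]
force: [0.3, 0.7, 3.9]
width: 0.0003
gripper_force: 2.2
```

Request:
{"op": "apply_moves", "data": {
  "commands": [
    [[1, 0, 0, 0.004, 0], [1, 0, 0, 0, 0], [1, 0, 0, 0, 0]]
  ]
}}

```text
t: 32.7
eef_pos: [0.4431, 0.2393, 0.0521]
ee_rot: [-3.141, 0.0, -1.84]
force: [0.7, 0.4, 4.0]
width: 0.0004
gripper_force: 2.0
```

Request:
{"op": "apply_moves", "data": {
  "commands": [
    [[1, 0, 0, 0.012, 0], [1, 0, 0, 0, 0], [1, 0, 0, 0, 0]]
  ]
}}

```text
t: 33.0
eef_pos: [0.4431, 0.2393, 0.0545]
ee_rot: [-3.141, 0.0, -1.84]
force: [0.9, 0.7, 3.0]
width: 0.0005
gripper_force: 1.3
```

Request:
{"op": "apply_moves", "data": {
  "commands": [
    [[1, 0, 0, 0.008, 0], [1, 0, 0, 0, 0], [1, 0, 0, 0, 0]]
  ]
}}

```text
t: 33.3
eef_pos: [0.4429, 0.2391, 0.056]
ee_rot: [3.141, -0.0, -1.84]
force: [0.5, 1.8, 1.7]
width: 0.0003
gripper_force: 0.8
```

Request:
{"op": "apply_moves", "data": {
  "commands": [
    [[1, 0, 0, 0.002, 0], [1, 0, 0, 0, 0], [1, 0, 0, 0, 0]]
  ]
}}

```text
t: 33.6
eef_pos: [0.4428, 0.2391, 0.0563]
ee_rot: [3.141, -0.0, -1.84]
force: [0.3, 0.3, 0.7]
width: 0.0002
gripper_force: 0.7
```

Request:
{"op": "apply_moves", "data": {
  "commands": [
    [[1, 0, 0, 0.001, 0], [1, 0, 0, 0, 0], [1, 0, 0, 0, 0]]
  ]
}}

```text
t: 33.9
eef_pos: [0.4428, 0.239, 0.0566]
ee_rot: [3.141, -0.0, -1.84]
force: [-0.2, 0.8, 1.3]
width: 0.0008
gripper_force: 0.7
```

Request:
{"op": "apply_moves", "data": {
  "commands": [
    [[1, 0, 0, 0.001, 0], [1, 0, 0, 0, 0], [1, 0, 0, 0, 0]]
  ]
}}

```text
t: 34.2
eef_pos: [0.4428, 0.2389, 0.0567]
ee_rot: [3.141, -0.001, -1.84]
force: [0.8, -0.1, 0.4]
width: 0.0003
gripper_force: 0.0
```

The travel runs from 0.0567 to 0.0505, about 6 mm, so the button went fully down. I'll lift clear and hand in.

Request:
{"op": "apply_moves", "data": {
  "commands": [
    [[1, 0, 0, 0.05, 0], [1, 0, 0, 0.15, 0], [1, 0, 0, 0.2, 0], [1, 0, 0, 0.2, 0], [1, 0, 0, 0.2, 0], [1, 0, 0, 0.2, 0], [1, 0, 0, 0.2, 0], [1, 0, 0, 0.1, 0], [1, 0, 0, 0, 0], [1, 0, 0, 0, 0], [1, 0, 0, 0, 0]]
  ]
}}

```text
t: 35.3
eef_pos: [0.4425, 0.2387, 0.3161]
ee_rot: [3.141, -0.001, -1.84]
force: [-0.3, 0.7, -0.4]
width: 0.0004
gripper_force: 0.0
```

Run:
```python
from h import *
s=arm.get_state();print(s['t'],s['eef_pos'],s['force'])
w=grab('wrist');print(screw(w,(.4605,.112,.06),.06),screw(w,(.453,.1675,.06),.06))
b=grab('side');a=cv2.imread('pics/side0.png')
for nm,(x0,y0,x1,y1) in dict(jar=(228,190,256,222),mug=(138,105,172,142),drivers=(172,122,220,190),spray=(362,212,408,300)).items():
    print(nm,cv2.absdiff(a,b['image'])[y0:y1,x0:x1].mean().round(2))
print(arm.job_done())
```

```text
35.3 [0.44246062 0.23874616 0.31607632] [-0.25911153  0.74759414 -0.37461471]
(array([0.4602, 0.1121]), array([0.46  , 0.1124]), np.float64(-1.433), array([0.0057, 0.0193])) (array([0.4528, 0.1678]), array([0.4525, 0.1677]), np.float64(-1.44), array([0.0056, 0.0193]))
jar 13.08
mug 16.64
drivers 26.86
spray 8.72
the job is handed in; nothing more can be done
None
```

The job is handed in at about 35 s: both screws are home, the orange driver is back upright in its hole, and the green button was then pressed through its full 6 mm and released; the final before/after image check on the jar, mug and spray bottle was inconclusive, though I felt no contact with them.

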